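# Hang the spare mower pulley on the empty slanted peg

### The job

Take the spare mower pulley with the tall hub from the bench and hang it, hub outward, on the empty slanted peg. Keep hold of it as it slides down the peg until it is at the board, do not let it drop, then let go so that it rests flat against the board. Leave everything else on the bench where it is.

Things in the scene. Friction and masses are not known exactly. Their poses are not given: they have to be found in the camera images.
- pulley: the pulley to hang: plain aluminium, lying flat on the bench with its hub up. Grooved wheel 90 mm in diameter and 22 mm thick; on it a round hub 44 mm in diameter, rising from 22 to 50 mm above the underside. A 27 mm bore runs right through. About 0.4 kg. Origin: centre of the underside (flange side); z is the axis, from the underside to the hub. Round, so its yaw does not matter
- peg: the empty peg: round, steel, 16 mm in diameter, 75 mm long, square to the face of a plywood board. Origin: where its axis leaves the board's face, 66 mm above the bench. z runs along the peg to its tip and leans 35 degrees from vertical, towards the robot's side. y is level, along the board's width; -x runs down the board's slope
- stand_free: the fixed wooden stand that carries the empty peg: base 120 mm (x) by 110 mm (y), 12 mm thick, with the 110 x 110 mm board sloping 35 degrees over it, low edge to -x (about 35 mm high), high edge about 98 mm. Origin: centre of the underside, 66 mm below the peg's origin. Nothing stands above it
- peg_tip (a point): the rounded outer end of the empty peg, on its axis, 75 mm from the board
- hung_pulley: a flat pulley (90 mm in diameter, 22 mm thick, 27 mm bore, no hub) hanging loose on the other, identical slanted peg; the two stands swap sides. Origin: centre of the underside, against the board
- flat_pulley: another flat pulley (90 mm in diameter, 22 mm thick, 27 mm bore, no hub) lying on the bench; leave it. Origin: centre of the underside
- screw_tin: small open steel tin, 72 mm in diameter, 45 mm high; leave it. Origin: centre of the underside
- spray_can: grey spray can, 60 mm in diameter, 170 mm high; leave it. Origin: centre of the underside
- wrench: wrench lying at the left of the bench; leave it. x runs along it
- screwdriver: screwdriver lying at the right of the bench; leave it. x runs along it
- tape_roll: grey roll of tape lying flat, 100 mm in diameter, 48 mm high; leave it. Origin: centre of the underside

How it is judged:
By the outcome, as a careful person would: the job done as asked, in the order asked, and still so for the second after the job is handed in, with the robot touching nothing.
It also fails if it takes over 40 s, if anything falls off the work surface, if the arm or the gripper's body presses on something with over 40 N, if the wrist force passes 120 N, or if a joint passes its speed limit or range.

### The arm

A 7-joint arm with a two-finger parallel gripper is mounted at the origin on the work surface. World frame = base frame: x ahead of the robot, y to its left, z up, the work surface at z = 0. Lengths are in m, angles in rad, forces in N, time in s.
With the tool pointing down it reaches from about 0.4 to 0.75 m from the base axis. Payload 19.5 kg.
Tool frame: the origin (TCP) lies at the very end of the fingers, on their centre line; the grasp point (between the pads) lies 19 mm behind it; z points along the fingers, y is the line along which they close (so a half turn about z gives the same grasp; the last joint's range is limited). The gripper opens to 85 mm and grips with 20 to 120 N. Pads are 22 mm wide; open, the fingers measure 114 mm over their backs; the gripper's body (76 mm by 85 mm) begins 54 mm behind the grasp point. The pads swing forward as they close: fully open they stand 13 mm farther back than shut.
Start: joints at [1.201, 0.707, -0.028, 1.485, 0.022, 0.951, -0.075], TCP at [0.185, -0.544, 0.191] pointing down, gripper open.
Joint ranges: [-2.71, 2.71], [-0.32, 2.16], [-1.57, 1.52], [0, 2.45], [-1.46, 4.6], [0, 2.02], [-2.83, 2.83]. Speed limits (rad/s): [1.89, 1.89, 2.57, 2.57, 3.01, 3.01, 3.01].

### API

Orientations are given as a unit quaternion [w, x, y, z].
In Python, from workcell import ctrl gives the robot as it stands.
- The arm moves only by the shell command python3 inch.py 'ROWS' [FORCE]. ROWS is a JSON list that holds a single list of rows (three levels of brackets), with 1 to 12 rows, each of 5 numbers: the opening from 0.0 (shut) to 1.0 (fully open), then dx, dy, dz in units of 100 mm, then a turn about the tool's z in units of 0.05 rad; each row shifts and turns the commanded pose from where the row before left it, along the tool's axes as they then stand; what a row does not reach is not made up. A row lasts 1/10 s, in which the tool goes at most 0.05 m and 0.15 rad, less where a joint would pass 70% of its speed; a pose out of reach is approached as far as the arm can. The fingers move at their own pace and stop on an object; FORCE is the grip in N (left out, the last holds). Time passes only in rows, so rows that do not move let the fingers close. It prints the time, the measured TCP pose, the force, the opening and the grip force at its end. Input that does not fit is refused with a message, and nothing moves.
- ctrl.read_state(): the state, without advancing time (a new reading comes with each control period).
- ctrl.capture(name): name is "side" or "top"; returns a dict with "img" (420x560x3 uint8, red, green, blue), "intrinsics" (3x3 intrinsics, pixels), "k1" (the pictures are not rectified: a ray, as slopes to the right and down, at radius r is drawn at 1 + k1 r^2 times it, then the intrinsics apply), "R" (3x3) and "t" (3): a world point X has camera coordinates R X + t. Camera axes: x right, y down, z forward; pixel columns grow to the right and rows downward; lengths in m; the calibration is good to about 2 mm. A picture is of the moment at which its call begins. There is no depth.
- ctrl.sign_off(): hands the job in; it is judged then, once.
The state is a dict: "clock": time; "joints": joint angles; "qvel": joint speeds; "joint_torque": joint torques, N m; "tool_pos": TCP position; "tool_rot": TCP orientation; "ft_force": force on the tool from outside, world axes, zero at the start; "torque": the same for the moment, N m; "opening": opening from 0.0 (shut) to 1.0 (fully open); "grip_force": force on a finger pad.
Only numpy, scipy, OpenCV 4.12 (cv2) and the standard library are available. Lean on these libraries where they do the work, as an engineer would, in place of code of your own. Each camera call takes 0.05 s, during which the arm holds its last target. There are 200 camera calls.

## Working session

There is one attempt and no reset: what is moved stays moved. The work goes in short steps, Python scripts to look and compute and a shell command to move; the robot and the scene stay as the last step left them, time stands still between calls to the robot, and variables do not carry over. Pictures are saved under pics/ and viewed, at most 12 in all, crops included, and the job is handed in when it is done.

```bash
ls; mkdir -p pics
python3 - <<'E'
from workcell import ctrl
import cv2,numpy as np
s=ctrl.read_state();print({k:np.round(v,3) for k,v in s.items()})
for n in("top","side"):
    c=ctrl.capture(n);cv2.imwrite(f"pics/{n}0.png",c["img"][...,::-1])
    print(n,c["intrinsics"],c["k1"],c["R"],c["t"])
E
```

```text
inch.py
pics
workcell.py
{'clock': np.float64(0.0), 'joints': array([ 1.201,  0.707, -0.028,  1.485,  0.022,  0.951, -0.075]), 'qvel': array([-0.   ,  0.001, -0.   , -0.001, -0.001,  0.   ,  0.001]), 'joint_torque': array([-0.0000e+00, -8.8321e+01,  1.2350e+00, -2.3617e+01,  1.7000e-02,
        7.0000e-03, -0.0000e+00]), 'tool_pos': array([ 0.185, -0.544,  0.191]), 'tool_rot': array([-0.001,  0.987,  0.163, -0.   ]), 'ft_force': array([-0.589,  0.266, -0.143]), 'torque': array([-0.023, -0.02 ,  0.034]), 'grip_force': np.float64(0.0), 'opening': np.float64(1.001)}
top [[409.28535244   0.         282.76622349]
 [  0.         409.28535244 208.11056383]
 [  0.           0.           1.        ]] 0.029044426533166624 [[-0.00700825 -0.99997138  0.0028501 ]
 [-0.97832102  0.00626653 -0.20699929]
 [ 0.2069755  -0.00423902 -0.97833694]] [0.00248966 0.58796646 0.90365524]
side [[401.96905399   0.         276.57132835]
 [  0.         401.96905399 215.81059347]
 [  0.           0.           1.        ]] 0.018524569545690473 [[ 0.99257103 -0.12165687  0.00153504]
 [-0.09286034 -0.76565796 -0.6365099 ]
 [ 0.07861111  0.63163874 -0.77126701]] [-0.57267289  0.11763822  1.03982347]
```

View pics/top0.png

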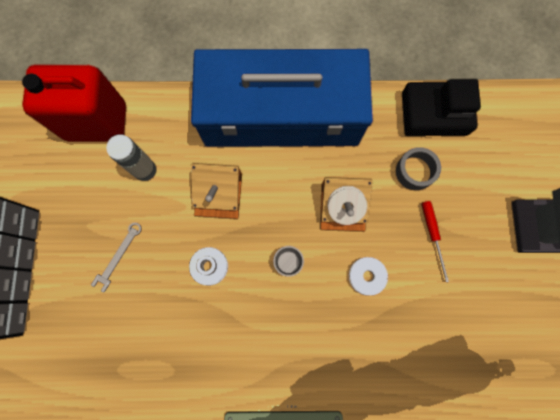

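View pics/side0.png

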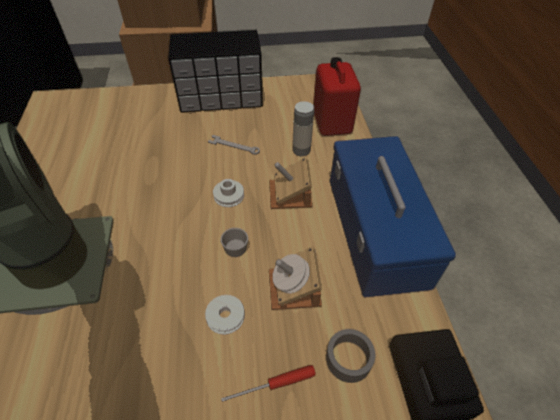

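The top view shows the hub pulley near (208,266), the empty stand near (216,190) and the occupied one at (346,205). The side view has them at (228,190), (290,180) and (293,275). I'll enlarge the pulley and the peg in both views.

Run:
```python
import cv2,numpy as np
t=cv2.imread("pics/top0.png");s=cv2.imread("pics/side0.png")
# 5x: panels 400x300 ->80x60
f=lambda im,x,y:cv2.resize(im[y:y+60,x:x+80],None,fx=5,fy=5,interpolation=cv2.INTER_CUBIC)
cv2.imwrite("pics/crop1.png",np.vstack([np.hstack([f(t,170,235),f(s,190,160)]),np.hstack([f(t,180,160),f(s,250,150)])]))
```

```text
(no output)
```

View pics/crop1.png

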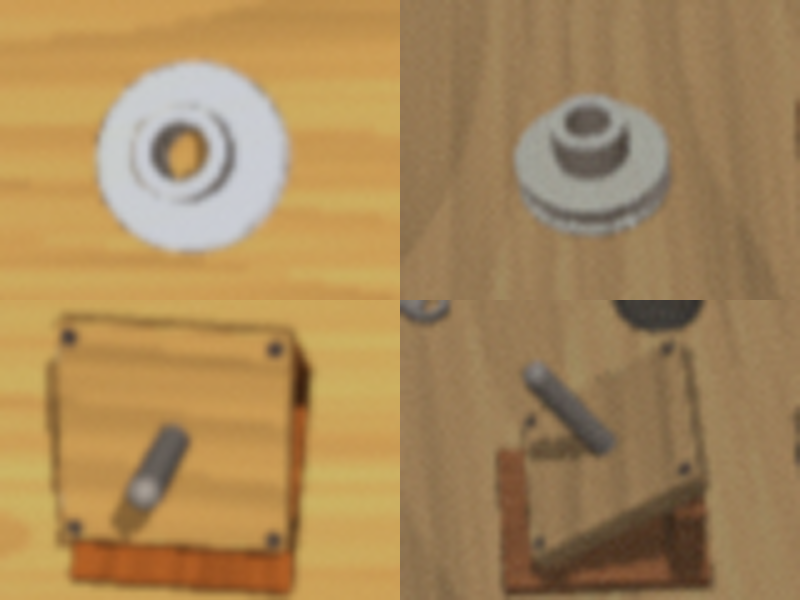

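The crop shows everything clearly: hub top, wheel, peg tip and base, and the four board screws. Next I triangulate them from both views.

```bash
cat > h.py <<'E'
import numpy as np,cv2
from scipy.optimize import least_squares
from workcell import ctrl
C={n:ctrl.capture(n) for n in("top","side")}
def proj(n,X):
    c=C[n];X=np.atleast_2d(X)
    p=X@c["R"].T+c["t"];p=p[:,:2]/p[:,2:]
    p=p*(1+c["k1"]*(p**2).sum(1,keepdims=True))
    K=c["intrinsics"];return p*K[0,0]+K[:2,2]
def tri(a,b):
    r=least_squares(lambda X:np.r_[proj("top",X)[0]-a,proj("side",X)[0]-b],[.5,.1,.05])
    return r.x,np.abs(r.fun).max()
E
python3 - <<'E'
from h import *
o=lambda l,off:(np.array(l)+.5)/5-.5+off
def T(name,a,b,oa,ob):
    x,e=tri(o(a,oa),o(b,ob));print(name,x.round(4),round(e,2));return x
A,B=(170,235),(190,160)
h=T("hubtop",(180,152),(190,122),A,B);T("wheel22",(193,156),(192,157),A,B)
A,B=(180,160),(250,150)
tip=T("tip",(145,192),(137,72),A,B);base=T("base",(172,140),(201,144),A,B)
s=np.array([T("screw",a,b,A,B) for a,b in[((69,38),(267,50)),((275,50),(284,168)),((74,227),(130,122)),((273,240),(140,242))]])
c=s.mean(0);up=s[0]+s[1]-s[2]-s[3];l=s[0]+s[2]-s[1]-s[3]
up/=np.linalg.norm(up);l/=np.linalg.norm(l);n=np.cross(up,l)
print("board c",c,"up",up,"left",l,"n",n,"lean",np.degrees(np.arccos(n[2])),"yaw",np.degrees(np.arctan2(-n[1],-n[0])), np.degrees(np.arctan2(-l[0],l[1])))
d=tip-base;print(np.linalg.norm(d),d/np.linalg.norm(d));d=tip-c;print(np.linalg.norm(d),d/np.linalg.norm(d))
E
```

```text
hubtop [0.4573 0.1787 0.0464] 0.02
wheel22 [0.4567 0.1773 0.019 ] 0.28
tip [0.5984 0.1626 0.1237] 0.18
base [0.6362 0.1609 0.0663] 0.65
screw [0.6794 0.2058 0.0919] 0.36
screw [0.6725 0.1098 0.094 ] 0.3
screw [0.6012 0.2118 0.0377] 0.41
screw [0.5945 0.1157 0.0379] 0.2
board c [0.63690804 0.16075937 0.065369  ] up [ 0.81522541 -0.06255696  0.5757553 ] left [ 0.07012794  0.99746728 -0.01187878] n [-0.57355397  0.05006042  0.81754766] lean 35.15994704877701 yaw -4.988197684181453 -4.021620171838033
0.06883168440348678 [-0.55032192  0.02500485  0.83457806]
0.0699493244025108 [-0.55104107  0.02615943  0.834068  ]
```
Excellent. Board centre (0.637,0.161,0.0655), normal yaw: frame x axis = up-slope horizontal = rotated by -4.5° (points (0.997,-0.075)). So n = (-sin35*cos, +sin35*0.078, cos35)= (-0.572,0.045,0.819). Tip predicted: c+0.075n = (0.594,0.1644,0.127). Measured tip (0.598,.1626,.1237) (cap centre visible biased). Fine. Bore 27 vs peg 16: ±5.5 mm clearance.

Both agree with the text: the pulley axis is at (0.457, 0.178), the peg base at (0.637, 0.161, 0.066), and the board yaw is about -4.5°. The tool always points straight down, so the pulley has to pivot in the pads about tool y. That means tool y must run parallel to the board's width. I'll grip the hub high, hook the bore over the tip, then tilt.

First, turn the wrist about +0.40 rad and head over.

Units first: shifts go in units of 100 mm and turns go in units of 0.05 rad. So 0.036 m is 0.36, -0.03 m is -0.3, 0.134 rad is 2.68.

```bash
python3 inch.py '[[[1,0,0,0,2.66],[1,0,0,0,2.66],[1,0,0,0,2.68],[1,0.36,-0.3,0,0],[1,0.36,-0.3,0,0],[1,0.36,-0.3,0,0],[1,0.36,-0.3,0,0],[1,0.36,-0.3,0,0],[1,0.36,-0.3,0,0]]]'; python3 inch.py '[[[1,0,-0.45,0,0],[1,0,-0.45,0,0],[1,0,-0.45,0,0],[1,0,-0.45,0,0],[1,0,-0.45,0,0],[1,0,-0.45,0,0],[1,0,-0.45,0,0],[1,0,-0.45,0,0],[1,0,-0.45,0,0],[1,0,-0.45,0,0],[1,0,-0.45,0,0],[1,0,0,0,0]]]'
```

```bash
cat > d.py <<'E'
# tool-axis offset to a world TCP target
import sys,numpy as np
from workcell import ctrl
from scipy.spatial.transform import Rotation as R
s=ctrl.read_state();q=s["tool_rot"];M=R.from_quat([*q[1:],q[0]]).as_matrix()
print("tool delta",(M.T@(np.array(sys.argv[1:4],float)-s["tool_pos"])).round(4),"x angle deg",np.degrees(np.arctan2(M[1,0],M[0,0])).round(2),"z",M[:,2].round(3),"F",s["ft_force"].round(1),"pos",s["tool_pos"].round(4))
E
python3 d.py .457 .178 .028
```

```text
clock: 1.1
tool_pos: [0.4149, -0.379, 0.1913]
tool_rot: [-0.0, 0.999, -0.036, -0.0]
ft_force: [0.6, -0.9, 0.3]
opening: 1.002
grip_force: 0.0
clock: 2.3
tool_pos: [0.4489, 0.1191, 0.1909]
tool_rot: [-0.001, 0.999, -0.032, -0.0]
ft_force: [-0.3, -0.7, 0.8]
opening: 0.999
grip_force: 0.0
tool delta [ 0.0044 -0.0589  0.163 ] x angle deg -3.7 z [-0.     0.002 -1.   ] F [-0.3 -0.7  0.8] pos [0.4489 0.1191 0.1909]
```

To row units: 0.04 m is 0.4, -0.03 m is -0.3, 0.012 rad is 0.24.

```bash
python3 inch.py '[[[1,0.044,-0.3,0,0.24],[1,0,-0.29,0,0],[1,0,0,0.4,0],[1,0,0,0.4,0],[1,0,0,0.4,0],[1,0,0,0.3,0],[1,0,0,0,0],[1,0,0,0,0]]]'; python3 d.py .457 .178 .028
python3 - <<'E'
from h import *
f=lambda n,x,y:cv2.resize(C[n]["img"][y:y+75,x:x+100,::-1],None,fx=4,fy=4,interpolation=cv2.INTER_CUBIC)
cv2.imwrite("pics/pre.png",np.hstack([f("top",160,225),f("side",180,150)]))
E
```

```text
clock: 3.1
tool_pos: [0.4584, 0.1715, 0.042]
tool_rot: [0.0, 0.999, -0.042, -0.0]
ft_force: [-0.3, -0.3, -0.1]
opening: 1.0
grip_force: 0.0
tool delta [-0.0019 -0.0063  0.014 ] x angle deg -4.85 z [-0. -0. -1.] F [-0.3 -0.3 -0.1] pos [0.4584 0.1715 0.042 ]
```

View pics/pre.png

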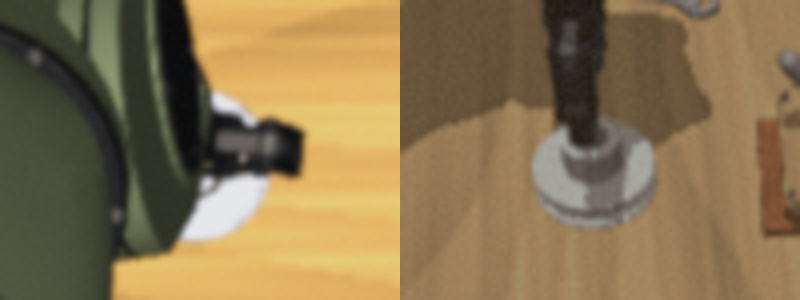

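The fingers straddle the hub, which sits at crop (595,150) in the side view. I'll trim y, go down and close at 40 N.

To row units: 0.013 m is 0.13, -0.006 m is -0.06.

```bash
python3 inch.py '[[[1,-0.01,-0.06,0,0],[1,0,0,0.13,0],[1,0,0,0,0],[0.3,0,0,0,0],[0.3,0,0,0,0],[0.3,0,0,0,0],[0.3,0,0,0,0],[0.3,0,0,0,0],[0.3,0,0,0,0],[0.3,0,0,0,0]]]' 45;  python3 d.py .457 .178 .028
```

```text
clock: 4.2
tool_pos: [0.4578, 0.1779, 0.0284]
tool_rot: [-0.0, 0.999, -0.042, -0.0]
ft_force: [-0.4, 0.1, -0.5]
opening: 0.295
grip_force: 0.0
tool delta [-0.0008 -0.0001  0.0004] x angle deg -4.83 z [-0.  0. -1.] F [-0.4  0.1 -0.5] pos [0.4578 0.1779 0.0284]
```

Run:
```python
from h import *
f=lambda n,x,y:cv2.resize(C[n]["img"][y:y+75,x:x+100,::-1],None,fx=4,fy=4,interpolation=cv2.INTER_CUBIC)
cv2.imwrite("pics/cl.png",np.hstack([f("top",160,225),f("side",180,150)]))
```

```text
(no output)
```

View pics/cl.png

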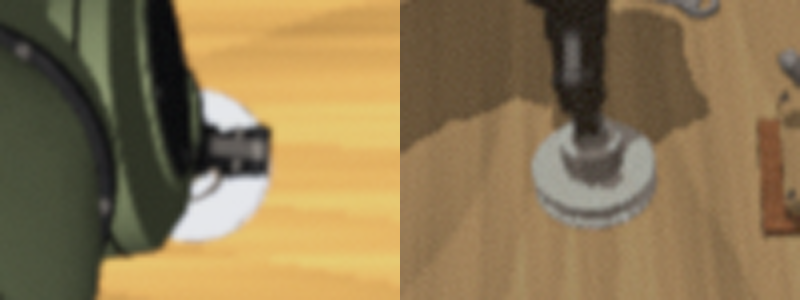

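The top view puts the finger's outer edge near crop (270,150), about 39 mm off axis, so the hub isn't clamped yet and the opening scale isn't linear. I'll keep closing.

```bash
python3 inch.py '[[[0,0,0,0,0],[0,0,0,0,0],[0,0,0,0,0],[0,0,0,0,0],[0,0,0,0,0]]]' 45;python3 - <<'E'
from h import *
f=lambda n,x,y:cv2.resize(C[n]["img"][y:y+75,x:x+100,::-1],None,fx=4,fy=4,interpolation=cv2.INTER_CUBIC)
cv2.imwrite("pics/cl2.png",np.hstack([f("top",160,225),f("side",180,150)]))
for z in(.03,.05,.09):
  print(z,[ ((proj(n,[.458,.178+d,z])[0]-o)*4+[0 if n=="top" else 400,0]).round() for n,o in(("top",(160,225)),("side",(180,150))) for d in(-.036,-.022,.022)])
E
```

```text
clock: 4.8
tool_pos: [0.4577, 0.1779, 0.0283]
tool_rot: [-0.0, 0.999, -0.042, -0.0]
ft_force: [-0.7, 0.8, -0.2]
opening: 0.002
grip_force: 0.0
0.03 [array([250., 160.]), array([226., 160.]), array([151., 161.]), array([596., 189.]), array([595., 175.]), array([592., 131.])]
0.05 [array([245., 158.]), array([221., 158.]), array([144., 159.]), array([593., 170.]), array([592., 155.]), array([590., 111.])]
0.09 [array([234., 153.]), array([209., 153.]), array([130., 153.]), array([588., 130.]), array([587., 115.]), array([584.,  71.])]
```

View pics/cl2.png

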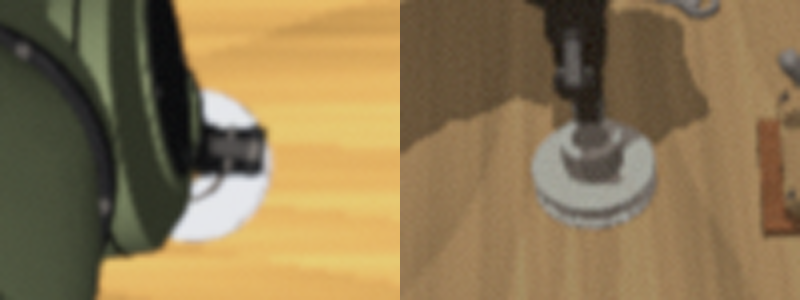

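The fingers shut fully on nothing, with zero force. In the side view the tips appear to end around (588,122), above the hub. So the real fingertip height may not match the reported TCP. A closer look should tell.

Run:
```python
from h import *
im=C["side"]["img"][120:220,165:290,::-1].astype(float)
im=np.clip((im/255)**.6*255,0,255).astype(np.uint8)
im=cv2.resize(im,None,fx=6,fy=6,interpolation=cv2.INTER_CUBIC)
for z,c in((.028,(0,0,255)),(.06,(0,255,0))):
    p=(proj("side",[.458,.178,z])[0]-[165,120]+.5)*6;cv2.drawMarker(im,tuple(int(v) for v in p),c,cv2.MARKER_CROSS,8,1);print(p)
cv2.imwrite("pics/z.png",im)
```

```text
[383.55470396 414.48909499]
[377.39567295 367.91223961]
```

View pics/z.png

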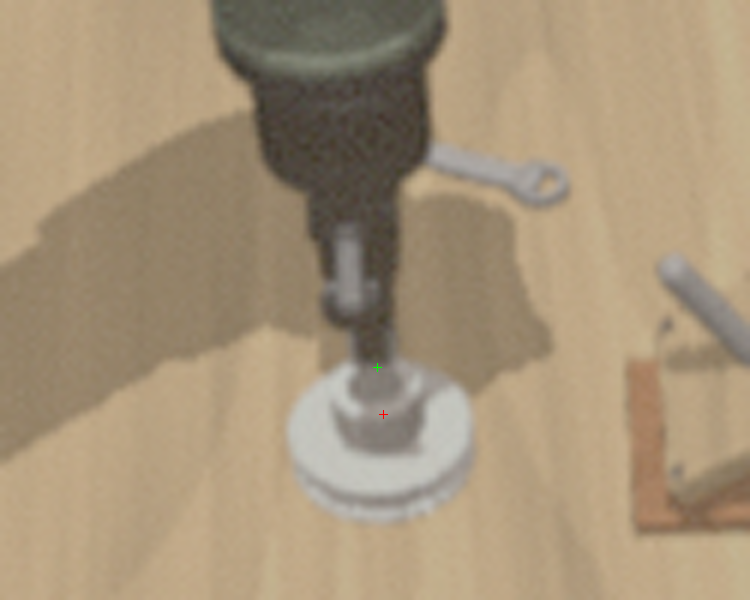

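The shut fingertips visibly end near (372,358), at or above the 60 mm mark, although the TCP reads 28 mm. The reported height looks about 35 mm low. I'll check by touching the bare bench gently in the gap between pulley and tin.

To row units: 0.045 m is 0.45, -0.04 m is -0.4.

```bash
python3 inch.py '[[[0,0,0,-0.4,0],[0,0,0,-0.3,0],[0,0,0.45,0,0],[0,0,0.45,0,0],[0,0,0,0.3,0],[0,0,0,0.2,0],[0,0,0,0,0],[0,0,0,0,0]]]'
python3 - <<'E'
from h import *
print(ctrl.read_state()["tool_pos"])
P=ctrl.read_state()["tool_pos"]
for n,b in(("side",(.0,)),("top",())):
    p=proj(n,P)[0].round().astype(int);print(n,p)
    im=C[n]["img"].astype(int).sum(2)//3
    print(im[p[1]-20:p[1]+8,p[0]-10:p[0]+12:1] if n=="side" else "")
a=C["side"]["img"][150:250,180:280,::-1];b=C["top"]["img"][210:310,200:300,::-1]
cv2.imwrite("pics/probe.png",cv2.resize(np.hstack([a,b]),None,fx=4,fy=4,interpolation=cv2.INTER_CUBIC))
E
```

```text
clock: 5.8
tool_pos: [0.4501, 0.0882, 0.0487]
tool_rot: [0.0, 0.999, -0.042, -0.0]
ft_force: [0.1, 0.6, 0.7]
opening: 0.003
grip_force: 0.0
[0.45056129 0.08844215 0.04922611]
side [226 207]
[[ 82  73  80  88  89  86  68  57  57  54  34  31  62 100 109 110 104  89
   75  88 107 109]
 [ 65  54  66  89  89  89  70  56  47  44  35  32  61 100 109 102  87  74
   68  88 106 111]
 [ 48  53  69  87  98  96  76  56  50  41  39  28  53  86  90  83  75  69
   68  83 108 107]
 [ 39  46  65  82  83  84  71  51  43  41  40  30  49  74  75  78  74  72
   68  79 107 114]
 [ 40  38  50  60  67  61  56  42  38  37  35  27  44  73  77  72  74  70
   73  94 104 109]
 [ 56  31  36  41  46  44  41  40  34  30  28  32  49  69  76  76  74  75
   82  99 108 113]
 [ 79  58  47  40  41  40  37  37  35  37  29  36  56  65  77  79  77  81
  100 107 109 109]
 [102  93  77  66  62  43  34  31  33  32  33  43  56  64  77  82  90 101
  108 108 108 110]
 [111 109 101 100  82  60  37  36  36  32  34  47  57  68  86  99 104 108
  111 112 109 110]
 [109 112 111 110  96  66  42  31  38  27  38  45  58  77  99 110 107 112
[... 1008 characters left out ...]
 85  84  80  80
   85  89  89  91]
 [128 127 124 124 123 124 120  99  85  83  83  83  85  83  86  81  80  81
   82  86  87  89]
 [127 125 125 121 120 127 130 118  96  88  84  84  85  82  82  81  83  81
   85  89  89  86]
 [127 124 126 123 120 127 134 128 121 108  89  83  85  84  83  84  82  82
   83  89  94  94]
 [131 125 125 122 123 126 133 134 129 116  92  86  83  83  80  84  82  82
   85  94 115 118]
 [130 124 124 120 126 128 133 134 130 120  95  80  84  86  84  82  84  82
   83  94 122 134]
 [127 124 123 122 124 131 136 132 132 121  96  85  83  83  82  79  81  80
   84  96 129 135]
 [130 125 124 122 124 128 134 128 128 126 106  91  87  84  82  84  84  80
   81 100 125 132]]
top [244 268]
```

View pics/probe.png

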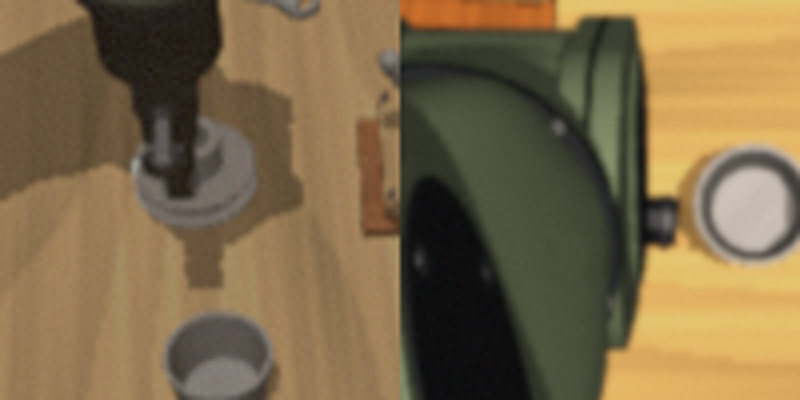

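The shut fingertip ends at side pixel (224,198.5), but the reported pose projects to (226,207). That fits about 35 mm too high, or the same amount in y. I'll step down towards the bench in short rows and see what contact says.

To row units: 0.02 m is 0.2, 0.01 m is 0.1.

```bash
python3 inch.py '[[[0,0,0.1,0,0],[0,0,0,0.2,0],[0,0,0,0.15,0],[0,0,0,0,0]]]'; python3 inch.py '[[[0,0,0,0.06,0],[0,0,0,0.03,0],[0,0,0,0,0]]]'; python3 inch.py '[[[0,0,0,0.04,0],[0,0,0,0.03,0],[0,0,0,0,0]]]'
```

```text
clock: 6.3
tool_pos: [0.4489, 0.0775, 0.0127]
tool_rot: [0.0, 0.999, -0.042, -0.001]
ft_force: [0.1, -0.1, 0.3]
opening: -0.001
grip_force: 0.0
clock: 6.6
tool_pos: [0.4494, 0.0782, 0.0045]
tool_rot: [-0.0, 0.999, -0.042, 0.0]
ft_force: [0.4, 1.0, 0.2]
opening: 0.004
grip_force: 0.0
clock: 6.9
tool_pos: [0.4492, 0.0782, -0.003]
tool_rot: [-0.0, 0.999, -0.042, -0.0]
ft_force: [-0.8, 0.4, 0.5]
opening: 0.001
grip_force: 0.0
```

There's no contact even at a reading of -3 mm, so the reported z is too low. I'll keep going in small steps.

To row units: 0.006 m is 0.06.

```bash
python3 inch.py '[[[0,0,0,0.06,0],[0,0,0,0.06,0],[0,0,0,0,0]]]'
python3 - <<'E'
from h import *
P=ctrl.read_state()["tool_pos"];p=proj("side",P)[0].round().astype(int);print(p)
print((C["side"]["img"].astype(int).sum(2)//3)[p[1]-16:p[1]+4,p[0]-8:p[0]+10])
E
```

```text
clock: 7.2
tool_pos: [0.449, 0.0782, -0.0155]
tool_rot: [0.0, 0.999, -0.042, -0.001]
ft_force: [0.6, -1.0, -0.9]
opening: -0.003
grip_force: 0.0
[228 225]
[[ 54  78  87  81  73  56  50  46  34  32  49  76  86  86  88  92  89  89]
 [ 60  88  93  94  85  58  47  45  41  32  52  77  83  81  84  89  91  93]
 [ 53  76  86  82  73  56  45  44  40  35  50  79  83  82  86  88  92  92]
 [ 43  56  60  65  57  47  40  38  33  32  48  78  82  85  85  90  90  91]
 [ 44  50  52  50  37  36  38  35  31  45  56  73  81  84  86  91  91  90]
 [ 71  76  73  64  42  30  38  37  35  49  58  70  81  81  87  88  93  91]
 [ 93  88  87  72  50  36  35  33  36  44  65  75  82  83  81  88  92  94]
 [111 100  89  75  43  32  31  35  32  47  69  77  84  83  84  84  91  92]
 [123 117 105  89  59  44  44  41  45  55  64  79  84  84  85  89  90  96]
 [127 129 125 114  88  70  69  72  72  77  77  81  84  81  91  95 102 118]
 [124 132 135 137 118  92  79  84  85  85  83  83  82  91 116 119 120 132]
 [130 135 137 136 128  99  83  85  83  84  83  83  83  92 124 135 132 132]
 [130 131 135 135 128  99  83  84  85  85  83  82  81  92 125 135 136 132]
 [129 134 137 133 127  96  80  84  87  82  83  82  84  90 125 135 135 132]
 [132 134 135 138 127  96  84  85  87  83  85  83  80  92 121 134 136 134]
 [129 131 137 135 131  98  85  86  86  86  81  83  81  91 120 134 134 134]
 [129 134 132 136 128  94  85  84  84  84  77  79  81  87 105 131 136 134]
 [131 133 137 135 132  97  86  84  85  85  86  82  82  85  97 126 133 132]
 [131 133 133 134 129 100  85  85  85  84  92  92  92  95 102 123 132 129]
 [130 133 132 137 131  98  87  87  96 101 107 109 107 101 108 115 117 123]]
```

The fingertip shows at row 217.5 against a predicted 225, so it's still about 15 mm above the bench. I'll continue carefully.

To row units: 0.006 m is 0.06.

```bash
python3 inch.py '[[[0,0,0,0.06,0],[0,0,0,0,0]]]'; python3 inch.py '[[[0,0,0,0.03,0],[0,0,0,0,0]]]';python3 inch.py '[[[0,0,0,0.02,0],[0,0,0,0,0]]]'
```

```text
clock: 7.5
tool_pos: [0.4492, 0.0782, -0.0212]
tool_rot: [0.0, 0.999, -0.042, -0.0]
ft_force: [-0.4, 0.4, 0.4]
opening: 0.003
grip_force: 0.0
clock: 7.7
tool_pos: [0.4492, 0.0782, -0.024]
tool_rot: [-0.0, 0.999, -0.042, -0.0]
ft_force: [-0.1, -0.2, -0.1]
opening: -0.002
grip_force: 0.0
clock: 7.9
tool_pos: [0.4493, 0.0782, -0.0258]
tool_rot: [-0.0, 0.999, -0.042, -0.0]
ft_force: [-0.7, -1.0, 0.1]
opening: -0.002
grip_force: 0.0
```

```bash
python3 inch.py '[[[0,0,0,0.02,0],[0,0,0,0,0]]]'
```

```text
clock: 8.1
tool_pos: [0.4493, 0.0782, -0.0278]
tool_rot: [-0.0, 0.999, -0.042, -0.0]
ft_force: [-0.6, 0.8, 0.1]
opening: -0.001
grip_force: 0.0
```

```bash
for i in 1; do python3 inch.py '[[[0,0,0,0.02,0],[0,0,0,0,0]]]' | sed -n '1,2p;4p'; python3 inch.py '[[[0,0,0,0.02,0],[0,0,0,0,0]]]' | sed -n '1,2p;4p'; done
```

```text
clock: 8.3
tool_pos: [0.4493, 0.0782, -0.0299]
ft_force: [0.5, -0.7, 0.5]
clock: 8.5
tool_pos: [0.4493, 0.0782, -0.0319]
ft_force: [0.6, 0.3, -0.3]
```

```bash
python3 inch.py '[[[0,0,0,0.02,0],[0,0,0,0,0]]]' | sed -n '1,2p;4p'
python3 - <<'E'
from h import *
P=ctrl.read_state()["tool_pos"];p=proj("side",P)[0].round(1);print(p)
a=(C["side"]["img"].astype(int).sum(2)//3)[210:232,224:229];print(np.c_[np.arange(210,232),a])
E
```

```text
clock: 8.7
tool_pos: [0.4493, 0.0782, -0.0339]
ft_force: [-0.6, 0.3, -0.8]
[229.  228.9]
[[210  88  66  42  31  35]
 [211  91  67  50  52  55]
 [212  87  67  59  76  73]
 [213  88  68  57  68  63]
 [214  83  70  54  50  41]
 [215  90  71  57  46  43]
 [216  78  62  49  42  41]
 [217  57  46  42  40  36]
 [218  50  38  38  37  34]
 [219  60  40  35  39  37]
 [220  71  43  34  37  29]
 [221  89  51  40  45  39]
 [222 110  76  57  60  62]
 [223 126  92  76  78  81]
 [224 130  97  85  83  87]
 [225 130  99  85  85  88]
 [226 128 103  86  84  86]
 [227 130 101  82  83  87]
 [228 131  98  83  89  94]
 [229 129 104  96 101 108]
 [230 134 110 108 103  99]
 [231 132 112 102  90  82]]
```

The tip is now at row 222.3. Allowing for finger thickness, that's just about bench height. A couple more 1.5–2 mm steps should give contact.

To row units: 0.002 m is 0.02.

```bash
python3 inch.py '[[[0,0,0,0.02,0],[0,0,0,0,0]]]' | sed -n '1,2p;4p';python3 inch.py '[[[0,0,0,0.015,0],[0,0,0,0,0]]]' | sed -n '1,2p;4p'
```

```text
clock: 9.0
tool_pos: [0.4493, 0.0782, -0.0359]
ft_force: [0.1, -0.2, -0.5]
clock: 9.2
tool_pos: [0.4493, 0.0782, -0.0373]
ft_force: [-0.6, -0.5, -0.2]
```

```bash
python3 inch.py '[[[0,0,0,0.015,0],[0,0,0,0,0]]]' | sed -n '1,2p;4p'
```

```text
clock: 9.4
tool_pos: [0.4493, 0.0782, -0.0388]
ft_force: [0.0, 0.1, -0.5]
```

```bash
python3 inch.py '[[[0,0,0,0.015,0],[0,0,0,0,0]]]' | sed -n '1,2p;4p'
```

```text
clock: 9.6
tool_pos: [0.4494, 0.0782, -0.0399]
ft_force: [-0.1, -1.0, 7.8]
```

Contact comes at a reading of -0.0395, so true z = reading + 0.0395. Now I check the x/y reading with the tip known to be on the bench.

```bash
python3 - <<'E'
from h import *
im=(C["side"]["img"].astype(int).sum(2)//3);print(np.c_[np.arange(216,228),im[216:228,218:236]])
for y in(.0582,.0682,.0782,.0882): print(y,[proj("side",[.4494+d,y,0])[0].round(1) for d in(-.011,0,.011)])
E
python3 inch.py '[[[0,0,0,-0.1,0],[0,0,0,-0.4,0],[0,0,0,-0.4,0],[0,0,0,-0.4,0],[1,0,0,0,0]]]'|tail -4
```

```text
[[216 118  77  50  56  86  95 100  84  64  48  46  35  40  56  79  84  85
   88]
 [217 113  73  45  56  79  83  89  77  62  47  46  39  37  54  80  84  86
   88]
 [218 116  72  41  42  58  64  66  59  45  43  40  36  41  50  75  81  88
   90]
 [219 116  86  64  60  61  64  55  48  37  40  36  30  43  56  74  82  88
   93]
 [220 126 114 110 110 116 102  69  39  36  35  37  35  47  58  73  82  93
  102]
 [221 126 127 132 135 136 128  86  47  32  38  35  35  50  65  80  92 113
  121]
 [222 125 131 130 135 137 132  97  52  34  38  33  38  52  68  78  92 122
  135]
 [223 125 131 131 134 138 133 106  68  49  48  49  48  59  71  79  91 123
  136]
 [224 122 126 132 134 137 132 106  81  73  72  77  72  76  80  83  94 123
  133]
 [225 124 126 131 134 137 131 106  88  84  85  86  86  86  82  83  91 122
  136]
 [226 124 124 132 132 136 136 123  95  85  86  84  85  83  83  82  92 120
  135]
 [227 125 127 131 134 133 137 129  99  83  82  86  85  89  93  94 101 121
  127]]
0.0582 [array([224.2, 227.5]), array([228.2, 227.1]), array([232.2, 226.8])]
0.0682 [array([224.1, 224.7]), array([228.1, 224.3]), array([232., 224.])]
0.0782 [array([224. , 221.9]), array([227.9, 221.5]), array([231.8, 221.2])]
0.0882 [array([223.8, 219.2]), array([227.7, 218.8]), array([231.7, 218.4])]
tool_rot: [-0.001, 0.999, -0.042, 0.003]
ft_force: [0.4, 0.4, -1.9]
opening: 0.159
grip_force: 0.0
```

The bench projection matches the reported x/y to about 1–2 mm, so only z is biased. Back over the pulley, open; the grasp height of 28 mm true is a reading of -0.0115.

```bash
python3 d.py .4575 .178 -.0115; python3 inch.py '[[[1,0,-0.5,0,0],[1,0,-0.5,0,0],[1,0,0,0,0],[1,0,0,0,0],[1,0,0,0,0]]]'|tail -5;python3 d.py .4575 .178 -.0115
```

```text
tool delta [-0.0024 -0.0994  0.1059] x angle deg -4.83 z [ 0.006  0.002 -1.   ] F [ 0.4  0.4 -1.9] pos [0.4509 0.0786 0.0942]
tool_pos: [0.4577, 0.1769, 0.0899]
tool_rot: [0.0, 0.999, -0.043, -0.0]
ft_force: [-0.9, 0.1, 0.2]
opening: 0.99
grip_force: 0.0
tool delta [-0.0003 -0.0011  0.1014] x angle deg -4.88 z [-0. -0. -1.] F [-0.9  0.1  0.2] pos [0.4577 0.1769 0.0899]
```

To row units: 0.04 m is 0.4, 0.015 m is 0.15.

```bash
python3 inch.py '[[[1,0,-0.01,0.4,0],[1,0,0,0.4,0],[1,0,0,0.15,0],[1,0,0,0.06,0],[1,0,0,0,0],[0.3,0,0,0,0],[0.3,0,0,0,0],[0.3,0,0,0,0],[0.3,0,0,0,0],[0,0,0,0,0],[0,0,0,0,0]]]' 45; python3 d.py .4575 .178 -.0115
```

```text
clock: 11.8
tool_pos: [0.4582, 0.179, -0.0101]
tool_rot: [-0.0, 0.999, -0.042, 0.001]
ft_force: [-2.8, -1.5, 17.9]
opening: 0.499
grip_force: 43.1
tool delta [-0.0006  0.0011  0.0014] x angle deg -4.83 z [ 0.001  0.001 -1.   ] F [-2.8 -1.5 17.9] pos [ 0.4582  0.179  -0.0101]
```

The hub is held: opening 0.50, 43 N. I'll lift straight up, then carry it to just above the peg tip.

To row units: -0.04 m is -0.4, -0.02 m is -0.2.

```bash
python3 inch.py '[[[0,0,0,-0.05,0],[0,0,0,-0.2,0],[0,0,0,-0.4,0],[0,0,0,-0.4,0],[0,0,0,-0.4,0],[0,0,0,-0.1,0],[0,0,0,0,0]]]'; python3 d.py .5995 .1636 .130
```

```text
clock: 12.5
tool_pos: [0.4582, 0.1792, 0.1448]
tool_rot: [-0.001, 0.999, -0.042, 0.001]
ft_force: [-0.1, 0.3, -5.1]
opening: 0.499
grip_force: 47.4
tool delta [0.1421 0.0038 0.0151] x angle deg -4.8 z [ 0.002  0.001 -1.   ] F [-0.1  0.3 -5.1] pos [0.4582 0.1792 0.1448]
```

To row units: 0.04 m is 0.4, 0.032 m is 0.32.

```bash
python3 inch.py '[[[0,0.3,0.02,0,0],[0,0.4,0.02,0,0],[0,0.4,0,0,0],[0,0.32,0,0,0],[0,0,0,0.1,0],[0,0,0,0,0],[0,0,0,0,0]]]'; python3 d.py .5995 .1636 .130
python3 - <<'E'
from h import *
f=lambda n,x,y:cv2.resize(C[n]["img"][y:y+100,x:x+100,::-1],None,fx=4,fy=4,interpolation=cv2.INTER_CUBIC)
a,b=f("top",160,130),f("side",230,100)
cv2.imwrite("pics/above.png",np.hstack([a,b]))
for X in([.594,.1645,.127],[.5995,.1636,.14],[.5995,.1636,.162]):print([((proj(n,X)[0]-o)*4).round() for n,o in(("top",(160,130)),("side",(230,100)))])
E
```

```text
clock: 13.2
tool_pos: [0.5978, 0.1631, 0.1327]
tool_rot: [0.0, 0.999, -0.042, -0.001]
ft_force: [0.3, 0.4, -3.2]
opening: 0.502
grip_force: 47.3
tool delta [ 0.0016 -0.0007  0.0027] x angle deg -4.81 z [-0.002 -0.    -1.   ] F [ 0.3  0.4 -3.2] pos [0.5978 0.1631 0.1327]
[array([190., 279.]), array([182., 251.])]
[array([187., 264.]), array([190., 237.])]
[array([180., 254.]), array([190., 212.])]
```

View pics/above.png

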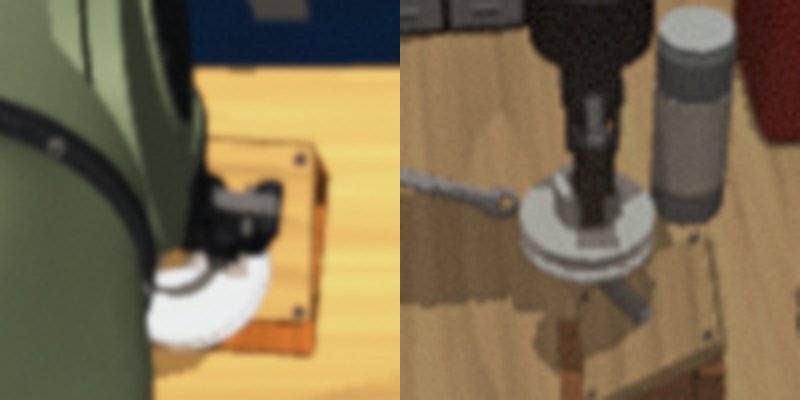

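The pulley hangs level over the tip, with the wheel centre at side crop (587,215) as predicted. Now I lower it gently over the tip, watching force.

```bash
python3 inch.py '[[[0,0.015,0,0.05,0],[0,0,0,0.06,0],[0,0,0,0.05,0],[0,0,0,0,0]]]'; python3 inch.py '[[[0,0,0,0.04,0],[0,0,0,0,0]]]'|tail -5;python3 inch.py '[[[0,0,0,0.03,0],[0,0,0,0,0]]]'|tail -5
```

```text
clock: 13.7
tool_pos: [0.6, 0.1628, 0.1169]
tool_rot: [0.0, 0.999, -0.042, -0.001]
ft_force: [-0.1, 1.2, -4.1]
opening: 0.499
grip_force: 47.3
tool_pos: [0.6003, 0.1628, 0.1134]
tool_rot: [0.0, 0.999, -0.042, -0.0]
ft_force: [-0.3, 0.7, -3.9]
opening: 0.502
grip_force: 47.3
tool_pos: [0.6004, 0.1628, 0.1105]
tool_rot: [-0.0, 0.999, -0.042, -0.0]
ft_force: [0.1, -0.1, -4.2]
opening: 0.5
grip_force: 47.3
```

```bash
python3 inch.py '[[[0,0,0,0.03,0],[0,0,0,0,0]]]'|tail -5; python3 inch.py '[[[0,0,0,0.03,0],[0,0,0,0,0]]]'|tail -5
```

```text
tool_pos: [0.6004, 0.1628, 0.1075]
tool_rot: [0.0, 0.999, -0.042, -0.0]
ft_force: [-0.5, 0.7, -4.3]
opening: 0.496
grip_force: 47.3
tool_pos: [0.6003, 0.1628, 0.1044]
tool_rot: [0.0, 0.999, -0.042, -0.0]
ft_force: [1.1, -0.9, -3.8]
opening: 0.501
grip_force: 47.3
```

To row units: 0.003 m is 0.03.

```bash
python3 inch.py '[[[0,0,0,0.03,0],[0,0,0,0,0]]]'|tail -5; python3 inch.py '[[[0,0,0,0.02,0],[0,0,0,0,0]]]'|tail -5
```

```text
tool_pos: [0.6008, 0.1628, 0.1016]
tool_rot: [-0.0, 0.999, -0.042, 0.0]
ft_force: [2.1, 0.1, -4.3]
opening: 0.498
grip_force: 47.4
tool_pos: [0.6009, 0.1628, 0.0998]
tool_rot: [-0.0, 0.999, -0.042, 0.0]
ft_force: [5.2, -0.1, -3.5]
opening: 0.499
grip_force: 47.5
```

The bore edge now touches the peg (5 N in +x), as planned. To tilt the pulley I pull back (-x) while easing down, so it pivots in the pads.

Units first: shifts go in units of 100 mm and turns go in units of 0.05 rad. So -0.003 m is -0.03, 0.001 m is 0.01.

```bash
python3 inch.py '[[[0,-0.03,0,0.01,0],[0,-0.03,0,0.01,0],[0,0,0,0,0]]]'|tail -5; python3 inch.py '[[[0,-0.03,0,0.01,0],[0,0,0,0,0]]]'|tail -5
```

```text
tool_pos: [0.5952, 0.1633, 0.0981]
tool_rot: [-0.0, 0.999, -0.042, 0.001]
ft_force: [6.0, -0.7, -2.0]
opening: 0.499
grip_force: 47.2
tool_pos: [0.5923, 0.1635, 0.0972]
tool_rot: [-0.0, 0.999, -0.042, 0.001]
ft_force: [5.8, -0.0, -0.0]
opening: 0.497
grip_force: 47.3
```

It's rotating at a steady 6 N, so I continue.

To row units: -0.003 m is -0.03, 0.001 m is 0.01.

```bash
python3 inch.py '[[[0,-0.03,0,0.01,0],[0,-0.03,0,0.01,0],[0,0,0,0,0]]]'|tail -5; python3 inch.py '[[[0,-0.03,0,0.01,0],[0,-0.015,0,0.01,0],[0,0,0,0,0]]]'|tail -5
python3 - <<'E'
from h import *
f=lambda n,x,y:cv2.resize(C[n]["img"][y:y+100,x:x+100,::-1],None,fx=4,fy=4,interpolation=cv2.INTER_CUBIC)
cv2.imwrite("pics/tilt.png",np.hstack([f("top",160,130),f("side",230,100)]))
E
```

```text
tool_pos: [0.5863, 0.164, 0.0952]
tool_rot: [-0.0, 0.999, -0.042, 0.001]
ft_force: [4.7, -0.6, 0.1]
opening: 0.5
grip_force: 47.3
tool_pos: [0.5821, 0.1645, 0.0933]
tool_rot: [-0.0, 0.999, -0.042, 0.001]
ft_force: [6.5, -0.8, -0.2]
opening: 0.497
grip_force: 47.4
```

The pivot is now where a 35° tilt puts it. Next is sliding down along the peg (+x 0.57, down 0.82).

To row units: 0.0041 m is 0.041, 0.0029 m is 0.029.

```bash
python3 inch.py '[[[0,0.029,0,0.041,0],[0,0.029,0,0.041,0],[0,0,0,0,0]]]'|tail -5; python3 inch.py '[[[0,0.029,0,0.041,0],[0,0.029,0,0.041,0],[0,0,0,0,0]]]'|tail -5
```

```text
tool_pos: [0.5878, 0.1638, 0.084]
tool_rot: [-0.0, 0.999, -0.042, 0.001]
ft_force: [8.8, 0.8, -2.3]
opening: 0.5
grip_force: 47.2
tool_pos: [0.5934, 0.1633, 0.0755]
tool_rot: [0.0, 0.999, -0.042, 0.0]
ft_force: [8.9, 1.0, -1.9]
opening: 0.501
grip_force: 47.2
```

To row units: 0.0041 m is 0.041, 0.002 m is 0.02.

```bash
python3 inch.py '[[[0,0.02,0,0.041,0],[0,0.02,0,0.041,0],[0,0,0,0,0]]]'|tail -5; python3 inch.py '[[[0,0.027,0,0.041,0],[0,0.027,0,0.041,0],[0,0,0,0,0]]]'|tail -5
```

```text
tool_pos: [0.5972, 0.163, 0.0673]
tool_rot: [0.0, 0.999, -0.042, 0.0]
ft_force: [8.4, 0.8, -1.9]
opening: 0.499
grip_force: 47.3
tool_pos: [0.6026, 0.1626, 0.059]
tool_rot: [0.0, 0.999, -0.042, 0.0]
ft_force: [9.9, 0.4, -2.3]
opening: 0.5
grip_force: 47.4
```

To row units: 0.0035 m is 0.035, 0.0024 m is 0.024.

```bash
python3 inch.py '[[[0,0.024,0,0.035,0],[0,0.024,0,0.035,0],[0,0,0,0,0]]]'|tail -5; python3 inch.py '[[[0,0.015,0,0.022,0],[0,0,0,0,0]]]'|tail -5;python3 inch.py '[[[0,0.01,0,0.015,0],[0,0,0,0,0]]]'|tail -5
```

```text
tool_pos: [0.6061, 0.1623, 0.052]
tool_rot: [0.0, 0.999, -0.042, -0.001]
ft_force: [1.4, 0.4, -0.9]
opening: 0.494
grip_force: 47.9
tool_pos: [0.6062, 0.1624, 0.05]
tool_rot: [0.0, 0.999, -0.042, -0.002]
ft_force: [-8.6, 0.4, 4.2]
opening: 0.495
grip_force: 48.5
tool_pos: [0.6064, 0.1623, 0.0484]
tool_rot: [0.0, 0.999, -0.042, -0.003]
ft_force: [-14.0, -0.1, 6.2]
opening: 0.497
grip_force: 48.9
```

The board pushes back, 15 N and mostly in -x, so it's nearly seated but perhaps slightly under-tilted. I'll ease back in x while pressing down a little and read the force.

To row units: 0.001 m is 0.01, -0.002 m is -0.02.

```bash
python3 inch.py '[[[0,-0.02,0,0.01,0],[0,0,0,0,0]]]'|tail -5;python3 inch.py '[[[0,-0.02,0,0.01,0],[0,0,0,0,0]]]'|tail -5
python3 - <<'E'
from h import *
f=lambda n,x,y:cv2.resize(C[n]["img"][y:y+80,x:x+80,::-1],None,fx=5,fy=5,interpolation=cv2.INTER_CUBIC)
a,b=f("top",170,140),f("side",250,120)
cv2.imwrite("pics/seat.png",np.hstack([a,b]))
E
```

```text
tool_pos: [0.6064, 0.1623, 0.0481]
tool_rot: [0.0, 0.999, -0.042, -0.001]
ft_force: [-4.5, 0.4, 4.3]
opening: 0.501
grip_force: 48.8
tool_pos: [0.6062, 0.1624, 0.0476]
tool_rot: [-0.0, 0.999, -0.042, 0.001]
ft_force: [4.9, -0.5, 3.9]
opening: 0.5
grip_force: 48.7
```

View pics/seat.png

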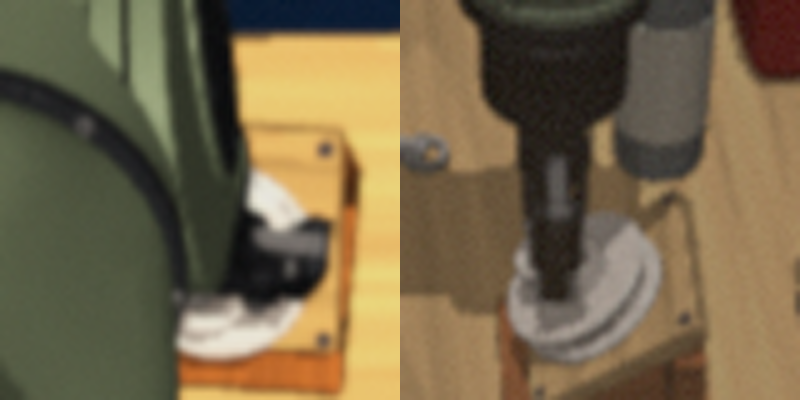

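The pulley is tilted parallel with the board and close against it, with the rim at crop (580,350) by the board's lower edge. One more push along the peg will tell whether it is really seated.

```bash
python3 inch.py '[[[0,0.005,0,0.015,0],[0,0,0,0,0],[0,0,0,0,0]]]'|tail -5;python3 inch.py '[[[0,0.005,0,0.015,0],[0,0,0,0,0],[0,0,0,0,0]]]'|tail -5
```

```text
tool_pos: [0.6058, 0.1623, 0.0459]
tool_rot: [-0.0, 0.999, -0.042, -0.0]
ft_force: [1.2, 0.3, 5.6]
opening: 0.497
grip_force: 48.9
tool_pos: [0.606, 0.1621, 0.045]
tool_rot: [-0.0, 0.999, -0.042, -0.0]
ft_force: [-5.6, -1.2, 17.6]
opening: 0.496
grip_force: 50.9
```

To row units: 0.001 m is 0.01, -0.0005 m is -0.005.

```bash
python3 inch.py '[[[0,-0.005,0,0.01,0],[0,0,0,0,0],[0,0,0,0,0]]]'|tail -5
python3 - <<'E'
from h import *
# predicted seated wheel outline vs image: mask bright/low-saturation pixels in the side view
c=np.array([.637,.161,.0655]);n=np.array([-.572,.046,.819]);n/=np.linalg.norm(n);y=np.array([.08,.997,0]);y-=n*(y@n);y/=np.linalg.norm(y);u=np.cross(y,n)
im=C["side"]["img"][...,::-1];hsv=cv2.cvtColor(im,cv2.COLOR_BGR2HSV)
m=((hsv[...,1]<50)&(hsv[...,2]>60)).astype(np.uint8)
r0,c0=145,262;sub=m[r0:r0+60,c0:c0+50]
ys,xs=np.nonzero(sub);print("seen box",xs.min()+c0,xs.max()+c0,ys.min()+r0,ys.max()+r0)
t=np.linspace(0,2*np.pi,90)
for g in(0,.004,.008):
    P=[c+n*(g+h)-.0055*np.sign(1)*u*np.sign(u[0])+.045*(np.cos(a)*u+np.sin(a)*y) for h in(0,.022) for a in t]
    q=proj("side",np.array(P));print(g,q.min(0).round(1),q.max(0).round(1))
E
```

```text
tool_pos: [0.6061, 0.1622, 0.0449]
tool_rot: [-0.0, 0.999, -0.042, 0.0]
ft_force: [-7.0, -2.3, 31.0]
opening: 0.501
grip_force: 52.0
seen box 272 309 145 191
0 [271.7 161.6] [302.5 192.5]
0.004 [270.9 160.8] [301.8 191.7]
0.008 [270.1 159.9] [301.  190.9]
```

It's seated: the force rises with no further motion, and the wheel outline matches zero gap. I'll relax the press, then release slowly.

```bash
python3 inch.py '[[[0,0.005,0,-0.01,0],[0,0,0,-0.01,0],[0,0,0,0,0]]]' 30|tail -5; python3 inch.py '[[[0.56,0,0,0,0],[0.6,0,0,0,0],[0.7,0,0,0,0],[0.8,0,0,0,0],[1,0,0,0,0],[1,0,0,0,0],[1,0,0,0,0],[1,0,0,0,0]]]'
```

```text
tool_pos: [0.606, 0.1622, 0.0452]
tool_rot: [0.0, 0.999, -0.042, -0.0]
ft_force: [-1.5, -0.8, 6.3]
opening: 0.497
grip_force: 49.8
clock: 20.6
tool_pos: [0.6063, 0.1623, 0.0453]
tool_rot: [-0.0, 0.999, -0.042, -0.0]
ft_force: [0.0, 1.2, 0.5]
opening: 1.001
grip_force: 0.0
```

```bash
python3 inch.py '[[[1,0,0,-0.1,0],[1,0,0,-0.3,0],[1,0,0,-0.4,0],[1,0,0,-0.4,0],[1,-0.4,0,-0.3,0],[1,-0.5,0,0,0],[1,-0.5,0,0,0],[1,0,0.5,0,0],[1,0,0.5,0,0],[1,0,0.5,0,0],[1,0,0,0,0],[1,0,0,0,0]]]'
python3 - <<'E'
from h import *
c=np.array([.637,.161,.0655]);n=np.array([-.572,.046,.819]);n/=np.linalg.norm(n);y=np.array([.08,.997,0]);y-=n*(y@n);y/=np.linalg.norm(y);u=np.cross(y,n);u*=np.sign(u[0])
t=np.linspace(0,2*np.pi,90)
ring=lambda h,r,s=-.0055:np.array([c+n*h+s*u+r*(np.cos(a)*u+np.sin(a)*y) for a in t])
out=[]
for k,(nm,o) in enumerate((("side",(250,120)),("top",(170,140)))):
    im=C[nm]["img"][...,::-1];im=im[o[1]:o[1]+80,o[0]:o[0]+80]
    raw=cv2.resize(im,None,fx=5,fy=5,interpolation=cv2.INTER_CUBIC)
    for h,r,col in((0,.045,(0,0,255)),(.022,.045,(0,200,0)),(.05,.022,(255,0,0))):
        cv2.polylines(raw,[(((proj(nm,ring(h,r))-o+.5)*5)).astype(int)],True,col,1)
    out.append(raw)
cv2.imwrite("pics/final.png",np.hstack(out));print(ctrl.read_state()["ft_force"])
E
```

```text
clock: 21.8
tool_pos: [0.4543, 0.0238, 0.196]
tool_rot: [-0.0, 0.999, -0.043, 0.0]
ft_force: [0.0, 0.7, -0.4]
opening: 1.002
grip_force: 0.0
[ 0.22249968 -0.3660478  -0.14863163]
```

View pics/final.png

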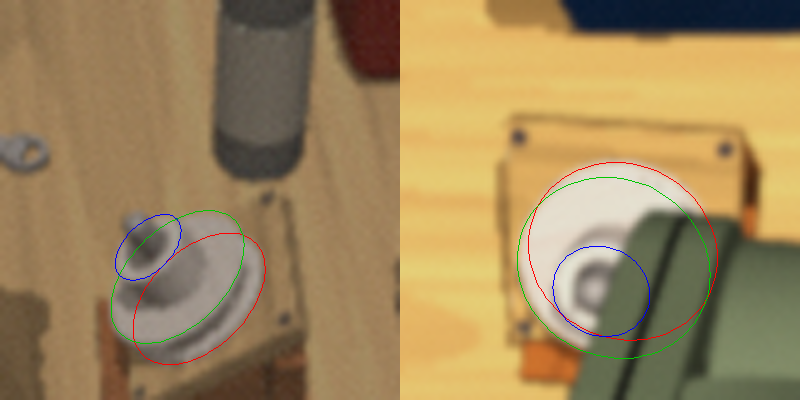

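After release the wheel, hub and peg tip all match the outline of a pulley flat on the board: hub ring at side crop (148,247), wheel at (190,290). The arm is clear, so I'm handing in.

```bash
python3 -c "
from workcell import ctrl
print(ctrl.sign_off())"
```

```text
the job is handed in; nothing more can be done
None
```

The tall-hub pulley is on the empty peg, hub outward and flat against the board in the last camera check; it was held all the way down, released with the arm clear, and handed in at about 22 s of the 40 s limit.

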